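# Latch the sample case shut

## Task

The hard sample case stands on its hinge edge with its lid slightly ajar and its draw latch undone. Take the wire loop by its knob, hook its cross bar behind the keeper on the lid and draw it back under the keeper's lip, then swing the lever over and press it down over center until it lies flat and the lid is drawn shut. Work the lever gently (25 N at most) and leave the things standing around the case where they are.

Things in the scene. Friction and masses are not known exactly. Their poses are not given: they have to be found in the camera images.
- case: Grey hard case fixed upright in a steel cradle, 170 mm thick (x), 220 mm wide (y), top face 190 mm above the bench; nothing but the latch stands on it. Origin on the bench straight under the lever's pivot; x runs from the body half to the lid half, y along the pivot, z up. Top of the body half: x = -75 to 20 mm; of the lid half: 24 to 97 mm.
- lid (a joint): Lid half, hinged along the bottom of the seam (x = 20 mm of the case, 14 mm above the bench). 0 is hard shut, grows as it opens; a springy seal holds it ajar at about 0.045 rad (8 mm at the top) and resists with about 8 N per mm there. The closed latch holds it at about 0.01 rad.
- latch_lever (a joint): Steel lever. 0: flat along the case's -x (closed stop); grows as its free end rises and swings to the lid side (1.57 upright, 2.4 stop). Friction 0.08 N m holds it where left. Loop hooked, it works against the seal below about 1.25 rad (6 to 9 N near the free end at worst) and goes over center at about 0.1 rad, but its friction may keep it there: press it to the hard stop.
- lever_pivot (a point): Point on the lever's pivot axis, mid width, 14 mm above the case's top; axes as the case. The loop hangs on a pin through the lever 14 mm from this axis: with the lever at angle t the pin stands at x = -14 cos t - sin t, z = -cos t + 14 sin t (mm) from here.
- lever_grip: Flat steel pad at the lever's free end, 34 x 26 x 7 mm. Origin at the centre of its outer face (upward when flat, towards the lid when upright), 43 mm from the pivot along the lever and 7.5 mm off it; x along the lever towards the pivot, z out of the outer face. The free end is 60 mm from the pivot.
- latch_loop (a joint): Hinge of the wire loop on the lever. The loop's elevation above the case's +x is this value minus latch_lever. Friction (0.025 N m) keeps the loop where it is left, so it rises with the lever as the lever is turned towards flat, unless its bar is caught under the keeper's lip.
- loop_bar (a point): Middle of the loop's cross bar: round, 6 mm thick, 40 mm long along y, 68 mm from the hanging pin. Two 5 mm legs run 17 mm either side of the middle. x points along the loop away from the lever, z to the loop's upper side.
- loop_knob (a point): Centre of the loop's knob, a steel cylinder along y, 14 mm diameter, 14 mm wide between its flat ends, on a thin stem 12 mm beyond the cross bar (loop x) and 16 mm above it (loop z). To be pinched across its flat ends.
- keeper_seat (a point): Middle of the bar when hooked. Keeper: steel hook 24 mm wide on the lid's top, opening to +x. Plate top 7 mm below this point; post's far face 3 mm to -x of it; lip overhangs that face by 4 mm, underside 7 mm and top 12 mm above. The bar comes down beyond the lip (its middle over 4.5 mm to +x), then is drawn to -x under it. Axes as the case, moving with the lid.
- reagent_bottle: Amber bottle, 64 mm diameter, 140 mm high, a bystander near the case. Origin under its middle.
- vial: Small glass vial, 28 mm diameter, 55 mm high, a bystander near the case. Origin under its middle.
- beaker: Glass beaker, 70 mm diameter, 90 mm high, a bystander near the case. Origin under its middle.
- tube_rack: Blue tube rack, 156 x 84 x 45 mm, a bystander near the case. Origin under its middle.

How it is judged:
By the outcome, as a careful person would: the job done as asked, in the order asked, and still so for the second after the job is handed in, with the robot touching nothing.
It also fails if it takes over 48 s, if anything falls off the work surface, if the arm or the gripper's body presses on something with over 40 N, if the wrist force passes 120 N, or if a joint passes its speed limit or range.

## Robot

A 6-joint arm with a two-finger parallel gripper is mounted at the origin on the work surface. World frame = base frame: x ahead of the robot, y to its left, z up, the work surface at z = 0. Lengths are in m, angles in rad, forces in N, time in s.
With the tool pointing down it reaches from about 0.3 to 0.775 m from the base axis. Payload 14.6 kg.
Tool frame: the origin (TCP) lies at the very end of the fingers, on their centre line; the grasp point (between the pads) lies 19 mm behind it; z points along the fingers, x is the direction in which the jaws open and shut, and the axes are right-handed (so a half turn about z gives the same grasp; the last joint's range is limited). The gripper opens to 94 mm and grips with 3 to 60 N. Pads are 16 mm wide; open, the fingers measure 119 mm over their backs; the gripper's body (75 mm by 177 mm) begins 78 mm behind the grasp point.
Start: joints at [-1.404, 0.3, 1.521, -0, 1.321, -0.067], TCP at [0.127, -0.535, 0.177] pointing down, gripper open.
Joint ranges: [-3.03, 3.03], [-0.79, 2.21], [0.23, 2.52], [-1.04, 4.18], [0, 3.07], [-2.55, 2.55]. Speed limits (rad/s): [2.22, 2.22, 2.57, 3.14, 3.14, 3.14].

## Interface

Orientations are given as [roll, pitch, yaw] about the fixed x, y, z axes, in that order (R = Rz(yaw) Ry(pitch) Rx(roll)).
In Python, from station import ctrl gives the robot as it stands.
- The arm moves only by the shell command python3 -m inch 'ROWS' [FORCE]. ROWS is JSON, one flat list of numbers, 7 for each row, row after row: the shift along the tool's x, y, z in cm, then the turn, a rotation vector about the tool's x, y, z in rad, then the opening, from 0 (shut) to 1 (fully open). In form: [tx, ty, tz, wx, wy, wz, claw, tx, ty, tz, wx, wy, wz, claw, ...]. A call has 1 to 20 rows; each row shifts and turns the commanded pose from where the row before left it, along the tool's axes as they then stand; what a row does not reach is not made up. A row lasts 1/8 s, in which the tool goes at most 62.5 mm and 10.7 degrees, less where a joint would pass 70% of its speed; a pose out of reach is approached as far as the arm can. A call is refused whole if a number of a shift passes 6.25 or a number of a turn 0.188, either way. A call with a gripper value outside its range is refused whole. The fingers move at their own pace and stop on an object; FORCE is the grip in N (left out, the last holds). Time passes only in rows, so rows that do not move let the fingers close. It gives the time, the measured TCP pose, the force and the opening at its end, in the units of the state.
- ctrl.get_obs(): the state, without advancing time (a new reading comes with each control period).
- ctrl.camera(name): name is "scene" or "side" or "wrist"; returns (picture, depth): 400x640x3 uint8, red, green, blue; 400x640 float32, m along the optical axis (not along the pixel's ray), 0 where there is no reading.
- ctrl.camera_params(name): a dict with "vertical_fov" (degrees; the focal length in pixels is half the picture's height over the tangent of half this angle, whatever the lens; pixels are square), "cx", "cy" (the principal point, pixels), "camera_from_world" (4x4, takes a point from world to camera coordinates); the wrist camera has in their place "mount" (4x4, takes a point from camera to tool coordinates, whose origin is the TCP and whose axes are the tool frame's). Camera axes: x right, y down, z forward; pixel columns grow to the right and rows downward; lengths in m; the calibration is good to about 2 mm. The wrist camera is an equidistant fisheye: a pixel r from the principal point sees the ray r / f radians off the axis. A picture is of the moment at which its call begins: read the wrist's pose just before it. camera_params takes no time and is no camera call.
- ctrl.hand_in(): hands the job in, once; it reports no verdict.
Trained networks look in the newest picture that a camera, given by its name, has taken for a name from the list of things; names that differ only in an ending like _2 or _b are one class to them, and where a whole thing is asked for, a point or a joint stands for the part that bears it (a point fixed in the world has none). Each returns a list of dicts, best first, with "score" (0 to 1); they miss things now and then, are a little off and sometimes report something else, mostly with a low value. They report only what shows in the picture. A call takes as long as a camera call.
- ctrl.spot_in(camera, label): "bbox" ([centre column, centre row, width, height] in pixels, round what is visible of it).
- ctrl.place_of(camera, label): "centre" ([column, row] in pixels: a listed point, or the origin of a listed thing).
The state is a dict: "time_s": time; "qpos": joint angles; "joint_vel": joint speeds; "tau": joint torques, N m; "ee_pos": TCP position; "eef_rot": TCP orientation; "force": force on the tool from outside, world axes, zero at the start; "moment": the same for the moment, N m; "grip_width": finger opening in m.
Only numpy, scipy, OpenCV 4.12 (cv2) and the standard library are available. Lean on these libraries where they do the work, as an engineer would, in place of code of your own. Each camera call takes 0.05 s, during which the arm holds its last target. There are 200 camera calls.

## Working session

There is one attempt and no reset: what is moved stays moved. The work goes in short steps, Python scripts to look and compute and a shell command to move; the robot and the scene stay as the last step left them, time stands still between calls to the robot, and variables do not carry over. Pictures are saved under pics/ and viewed, about 8 in all and at most 12, crops included, and the job is handed in when it is done.

```bash
mkdir -p pics; ls; cat > h.py <<'E'
import numpy as np, cv2
from station import ctrl
from scipy.spatial.transform import Rotation as R
def pose():
    o=ctrl.get_obs(); T=np.eye(4); T[:3,:3]=R.from_euler('xyz',o['eef_rot']).as_matrix(); T[:3,3]=o['ee_pos']; return T
def ray(name,px,T=None):
    p=ctrl.camera_params(name); f=200/np.tan(np.radians(p['vertical_fov']/2))
    d=np.array([px[0]-p['cx'],px[1]-p['cy']])/f
    if name=='wrist':
        r=np.hypot(*d); v=np.array([*(d/r*np.sin(r) if r>0 else d),np.cos(r)]); M=(pose() if T is None else T)@np.array(p['mount'])
    else:
        v=np.array([*d,1.]); M=np.linalg.inv(np.array(p['camera_from_world']))
    return M[:3,3],M[:3,:3]@v,M
def at_depth(name,px,dep,T=None):
    o,v,M=ray(name,px,T); z=M[:3,2]@v; return o+v/z*dep
def at_z(name,px,z,T=None):
    o,v,M=ray(name,px,T); return o+v*(z-o[2])/v[2]
E
python3 - <<'E'
from h import *
for n in ['scene','side']:
    im,d=ctrl.camera(n); cv2.imwrite(f'pics/{n}0.png',im[:,:,::-1])
    for l in ['case','lever_pivot','lever_grip','loop_bar','loop_knob','keeper_seat','reagent_bottle','vial','beaker','tube_rack']:
        for r in ctrl.place_of(n,l)[:1]:
            c=r['centre']; i=np.clip(np.round(c).astype(int),0,[639,399]); dd=d[i[1],i[0]]
            print(n,l,round(r['score'],2),np.round(c,1),np.round(at_depth(n,c,dd),3), np.round(at_z(n,c,0.2),3))
E
```

```text
pics
scene case 0.67 [300.3 218.3] [ 0.54  -0.019  0.193] [ 0.54  -0.021  0.2  ]
scene lever_pivot 0.8 [299.4 194.4] [0.531 0.028 0.222] [0.528 0.035 0.2  ]
scene lever_grip 0.56 [304.5 189.9] [0.542 0.033 0.244] [0.538 0.048 0.2  ]
scene loop_bar 0.56 [328.7 182.5] [0.593 0.053 0.259] [0.591 0.075 0.2  ]
scene loop_knob 0.46 [332.2 178.2] [0.599 0.064 0.26 ] [0.598 0.087 0.2  ]
scene keeper_seat 0.68 [321.7 188.2] [0.578 0.053 0.215] [0.577 0.059 0.2  ]
scene vial 0.51 [259.5 239.3] [ 0.431 -0.055  0.052] [ 0.459 -0.083  0.2  ]
scene beaker 0.61 [308.8 287.1] [ 0.577 -0.152  0.006] [ 0.584 -0.169  0.2  ]
scene tube_rack 0.62 [285.7 148.1] [0.449 0.219 0.042] [0.476 0.147 0.2  ]
side lever_pivot 0.94 [276.5 180.3] [0.521 0.034 0.208] [0.521 0.04  0.2  ]
side lever_grip 0.55 [287.1 164.6] [0.544 0.035 0.249] [0.542 0.078 0.2  ]
side loop_bar 0.5 [311.2 159.7] [0.591 0.097 0.189] [0.591 0.086 0.2  ]
side loop_knob 0.6 [316.8 150.1] [0.6   0.055 0.26 ] [0.604 0.111 0.2  ]
side keeper_seat 0.92 [307.9 171.2] [0.581 0.032 0.23 ] [0.582 0.057 0.2  ]
side reagent_bottle 0.9 [339.4 196. ] [0.637 0.003 0.185] [ 0.636 -0.008  0.2  ]
side vial 0.59 [241.6 269.6] [ 0.429 -0.054  0.028] [ 0.459 -0.143  0.2  ]
side beaker 0.59 [315.8 317.8] [ 0.575 -0.193  0.089] [ 0.573 -0.234  0.2  ]
```

```bash
python3 - <<'E'
import cv2, numpy as np
a=cv2.imread('pics/scene0.png')[120:320,200:440]; b=cv2.imread('pics/side0.png')[110:310,190:430]
cv2.imwrite('pics/c0.png',cv2.resize(np.hstack([a,b]),(800,333),interpolation=cv2.INTER_CUBIC))
from h import *
for n in ['scene','side']:
    p=ctrl.camera_params(n); M=np.linalg.inv(np.array(p['camera_from_world'])); print(n,M[:3,3],M[:3,2])
print(ctrl.camera_params('wrist'), pose())
E
```

```text
scene [ 0.61711343 -0.24349137  1.05030942] [-0.04376425  0.31203847 -0.94906095]
side [ 0.56173244 -0.45708736  0.80499418] [ 0.03768637  0.59184628 -0.80516937]
{'vertical_fov': 65.70646984690485, 'cx': 313.9056672052325, 'cy': 198.781302071039, 'mount': array([[ 9.99999701e-01, -7.48629489e-04, -1.93980371e-04,
         1.98091411e-05],
       [ 7.73339571e-04,  9.66549199e-01,  2.56480111e-01,
        -7.46595237e-02],
       [-4.51700165e-06, -2.56480184e-01,  9.66549489e-01,
        -2.07927337e-01],
       [ 0.00000000e+00,  0.00000000e+00,  0.00000000e+00,
         1.00000000e+00]])} [[ 2.31657337e-01 -9.72797450e-01 -6.39057953e-06  1.27406670e-01]
 [-9.72797449e-01 -2.31657337e-01 -4.90063750e-05 -5.35040559e-01]
 [ 4.61928520e-05  1.75694258e-05 -9.99999999e-01  1.77158172e-01]
 [ 0.00000000e+00  0.00000000e+00  0.00000000e+00  1.00000000e+00]]
```

View pics/c0.png

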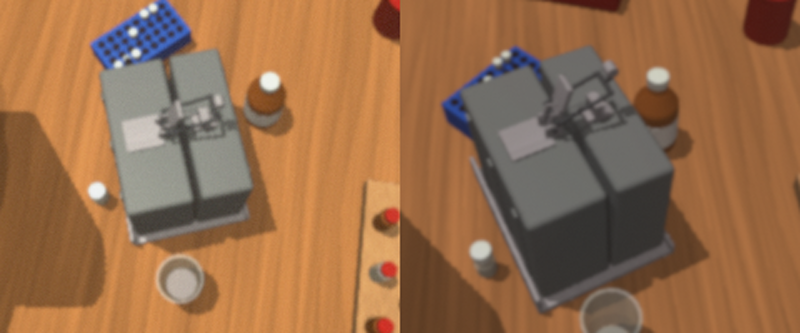

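```bash
python3 -m inch '[0,0,-6,0,0,0,1,0,0,-6,0,0,0,1,-3.1,-3.78,-0.42,0,0,0,1,-3.1,-3.78,-0.42,0,0,0,1,-3.1,-3.78,-0.42,0,0,0,1,-3.1,-3.78,-0.42,0,0,0,1,-3.1,-3.78,-0.42,0,0,0,1,-3.1,-3.78,-0.42,0,0,0,1,-3.1,-3.78,-0.42,0,0,0,1,-3.1,-3.78,-0.42,0,0,0,1,-3.1,-3.78,-0.42,0,0,0,1,-3.1,-3.78,-0.42,0,0,0,1,-3.1,-3.78,-0.42,0,0,0,1,-3.1,-3.78,-0.42,0,0,0,1,-3.1,-3.78,-0.42,0,0,0,1,-3.1,-3.78,-0.42,0,0,0,1,-3.1,-3.78,-0.42,0,0,0,1,0,0,0,0,0,0,1]'
cat > look.py <<'E'
from h import *
import sys
T=pose(); im,d=ctrl.camera('wrist'); cv2.imwrite(f'pics/{sys.argv[1]}.png',im[:,:,::-1]); np.savez(f'pics/{sys.argv[1]}.npz',d=d,T=T,im=im)
print(np.round(T,4).tolist())
for l in sys.argv[2:]:
    for r in ctrl.place_of('wrist',l)[:2]:
        c=r['centre']; i=np.clip(np.round(c).astype(int),0,[639,399]); dd=d[i[1],i[0]]
        print(l,round(r['score'],2),np.round(c,1),np.round(at_depth('wrist',c,dd,T),4), 'z.204',np.round(at_z('wrist',c,0.204,T),4))
E
python3 look.py w1 lever_pivot lever_grip loop_bar loop_knob keeper_seat case
```

```text
time_s: 3.35
ee_pos: [0.5722, 0.0509, 0.3591]
eef_rot: [3.14, 0.001, -1.334]
force: [-0.5, -0.4, 0.1]
grip_width: 0.0941
[[0.2346, -0.9721, -0.0016, 0.5722], [-0.9721, -0.2346, 0.0001, 0.0509], [-0.0005, 0.0015, -1.0, 0.3591], [0.0, 0.0, 0.0, 1.0]]
lever_pivot 0.65 [317.6 218.7] [0.5436 0.04   0.2545] z.204 [0.5272 0.0355 0.204 ]
lever_pivot 0.16 [423.2 181.3] [ 0.5919 -0.129   0.0887] z.204 [ 0.6047 -0.0814  0.204 ]
lever_grip 0.59 [318.9 208.9] [0.5361 0.0358 0.1909] z.204 [0.5398 0.0369 0.204 ]
loop_bar 0.82 [312.9 170.7] [0.5933 0.0571 0.2582] z.204 [0.5841 0.0551 0.204 ]
loop_knob 0.57 [311.8 164. ] [0.6    0.0598 0.2606] z.204 [0.5917 0.0582 0.204 ]
keeper_seat 0.87 [314.2 171.1] [0.593  0.0557 0.257 ] z.204 [0.584  0.0535 0.204 ]
keeper_seat 0.27 [318.1 217.7] [0.5465 0.0403 0.2597] z.204 [0.5286 0.0352 0.204 ]
case 0.61 [320.1 211.8] [0.5325 0.0333 0.1903] z.204 [0.5366 0.0346 0.204 ]
```

View pics/w1.png

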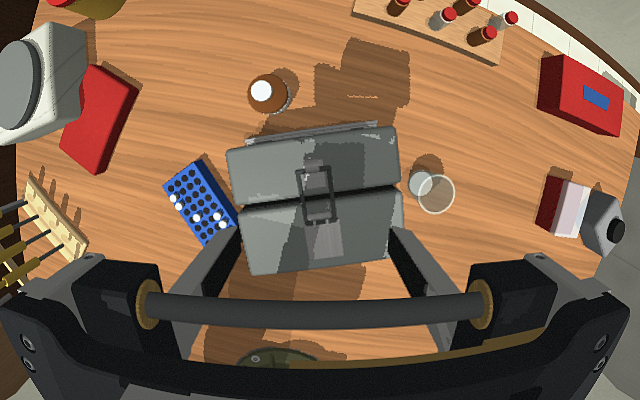

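```bash
cat > cloud.py <<'E'
from h import *
def cloud(name,d,T=None):
    p=ctrl.camera_params(name); f=200/np.tan(np.radians(p['vertical_fov']/2))
    v,u=np.mgrid[0:400,0:640]; X=(u-p['cx'])/f; Y=(v-p['cy'])/f
    if name=='wrist':
        r=np.hypot(X,Y)+1e-9; k=np.tan(np.minimum(r,1.4))/r; X=X*k;Y=Y*k; M=T@np.array(p['mount'])
    else: M=np.linalg.inv(np.array(p['camera_from_world']))
    P=np.stack([X*d,Y*d,d],-1)[d>0]; return P@M[:3,:3].T+M[:3,3]
E
python3 - <<'E'
from cloud import *
z=np.load('pics/w1.npz'); C={'wrist':cloud('wrist',z['d'],z['T'])}
for n in ['scene','side']: C[n]=cloud(n,ctrl.camera(n)[1])
np.savez('pics/c1.npz',**C)
for n,P in C.items():
    m=(abs(P[:,2]-.19)<.006)&(abs(P[:,0]-.54)<.2)&(abs(P[:,1]-.01)<.2)
    Q=P[m]; r=cv2.minAreaRect((Q[:,:2]*1000).astype(np.float32)); print(n,m.sum(),np.median(Q[:,2]),r)
    m=(P[:,2]>.198)&(P[:,2]<.3)&(abs(P[:,0]-.56)<.07)&(abs(P[:,1]-.04)<.06); print(m.sum(),P[m].mean(0))
E
```

```text
wrist 18640 0.18962673975933414 ((539.1150512695312, 36.87376403808594), (177.87457275390625, 220.09901428222656), 21.711654663085938)
1297 [0.56538551 0.04652545 0.23402828]
scene 5006 0.19001839917048996 ((538.3374633789062, 35.520660400390625), (178.11044311523438, 219.95428466796875), 21.632484436035156)
376 [0.55546824 0.03819916 0.23212411]
side 7115 0.18901396174328244 ((539.8983154296875, 35.04283142089844), (177.41055297851562, 221.35675048828125), 21.725797653198242)
750 [0.5583032  0.03952307 0.23018376]
```

```bash
python3 - <<'E'
from cloud import *
C=np.load('pics/c1.npz'); a=np.radians(21.69); ex=np.array([np.cos(a),np.sin(a)]); ey=np.array([-ex[1],ex[0]])
O=np.array([.5391,.0362])-.014*ex; print('O',O)
img=np.zeros((420,780,3),np.uint8)
for k,(n,P) in enumerate(C.items()):
    q=P[:,:2]-O; x=q@ex*1000;y=q@ey*1000;z=P[:,2]*1000
    m=(z>196)&(z<300)&(x>-60)&(x<120)&(abs(y)<50); x,y,z=x[m],y[m],z[m]
    print(n,m.sum(),'y pct',np.percentile(y,[1,5,50,95,99]).round(1),'zmax',z.max())
    for s in range(190,285,10):
        w=(z>=s)&(z<s+10)
        if w.sum()>3: print(s,w.sum(),'x',np.percentile(x[w],[2,25,50,75,98]).round(),'y',np.percentile(y[w],[2,50,98]).round())
    col=[(0,0,255),(0,255,0),(255,128,0)][k]
    for X,Y,Z in zip(x,y,z):
        cv2.circle(img,(int((X+60)*4),int(410-(Z-190)*4)),1,col,-1)
cv2.imwrite('pics/prof.png',img)
E
```

```text
O [0.52609124 0.03102582]
wrist 1330 y pct [-19.1 -17.9  -0.2  18.1  19.4] zmax 262.9625926278409
190 38 x [ 9. 41. 43. 45. 47.] y [-11.  -0.  11.]
200 8 x [-10. -10.  -9.  -2.   3.] y [-7. 10. 16.]
210 260 x [-9. 51. 55. 59. 63.] y [-14.  -1.  14.]
220 352 x [ 1.  5. 17. 30. 43.] y [-19.  -1.  19.]
230 323 x [25. 53. 63. 69. 72.] y [-19.  -7.  19.]
240 8 x [14. 15. 16. 16. 17.] y [-9.  5. 10.]
250 267 x [19. 24. 27. 78. 83.] y [-12.  -0.  12.]
260 74 x [22. 24. 75. 78. 80.] y [-8.  1. 11.]
scene 416 y pct [-19.5 -18.8  -4.7  14.9  18.3] zmax 261.3052336095797
190 44 x [-47. -33.  -9.  45.  65.] y [-22.  -0.  19.]
200 26 x [-10.  -7.  -3.  -1.  55.] y [-14.   1.  10.]
210 69 x [-9.  1. 16. 56. 62.] y [-19.  -4.  15.]
220 94 x [-1.  4.  9. 28. 44.] y [-19.  -8.  18.]
230 71 x [10. 26. 58. 68. 71.] y [-19. -11.  16.]
240 33 x [12. 14. 15. 17. 80.] y [-14.  -5.  11.]
250 65 x [17. 20. 24. 72. 82.] y [-13.  -4.   9.]
260 14 x [21. 22. 49. 76. 78.] y [-9. -2.  7.]
side 770 y pct [-20.7 -19.4  -6.3  14.7  17.2] zmax 262.5855590703847
190 33 x [-9. -4.  9. 52. 60.] y [-14.  -9.  10.]
200 94 x [-9. -4.  0. 52. 59.] y [-15. -11.  10.]
210 131 x [-5.  2.  8. 56. 63.] y [-20.  -0.  17.]
220 140 x [ 0.  8. 13. 35. 49.] y [-20.  -9.  17.]
230 173 x [11. 16. 60. 69. 74.] y [-21.  -4.  18.]
240 55 x [15. 16. 18. 20. 79.] y [-15.  -7.  10.]
250 137 x [19. 22. 27. 76. 84.] y [-14.  -3.  10.]
260 7 x [29. 75. 75. 78. 80.] y [-9. -6.  5.]
```

View pics/prof.png

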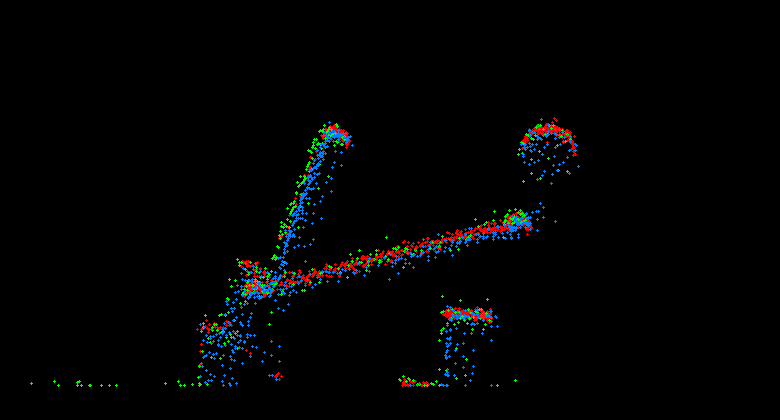

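```bash
python3 -m inch '[-0.13,-1.46,2,0,0,0,0.6,-0.13,-1.46,2,0,0,0,0.6,0,0,2,0,0,-0.142,0.6,0,0,0,0,0,0,0.6]'
cat > st.py <<'E'
# tool pose & conversion into case frame (mm); give target case coords of TCP to get tool shift
from h import *
import sys
a=np.radians(21.69); Rc=np.array([[np.cos(a),-np.sin(a),0],[np.sin(a),np.cos(a),0],[0,0,1]]); O=np.array([.5261,.0310,0])
if __name__=='__main__':
    T=pose(); o=ctrl.get_obs(); print('TCP case mm',(Rc.T@(T[:3,3]-O)*1000).round(1),'t',o['time_s'],'F case',(Rc.T@o['force']).round(1),'w',round(o['grip_width']*1000,1))
    Rr=np.column_stack([-Rc[:,1],-Rc[:,0],-Rc[:,2]]); print('turn to square',R.from_matrix(T[:3,:3].T@Rr).as_rotvec().round(4))
    if len(sys.argv)>3:
        g=Rc@np.array([float(v)/1000 for v in sys.argv[1:4]])+O; print('shift cm',(T[:3,:3].T@(g-T[:3,3])*100).round(2))
E
python3 st.py 79.5 0 241; python3 look.py w2 loop_knob loop_bar; python3 - <<'E'
import cv2
cv2.imwrite('pics/w2c.png',cv2.resize(cv2.imread('pics/w2.png')[80:280,200:440],(720,600)))
from cloud import *
from st import Rc,O
z=np.load('pics/w2.npz'); P=(cloud('wrist',z['d'],z['T'])-O)@Rc*1000
m=(P[:,2]>248)&(P[:,2]<270)&(P[:,0]>60)&(P[:,0]<95)&(abs(P[:,1])<15); print(m.sum(),np.percentile(P[m],[3,50,97],axis=0).round(1))
m=(P[:,2]>225)&(P[:,2]<245)&(P[:,0]>64)&(P[:,0]<78)&(abs(P[:,1])<30); print(m.sum(),np.percentile(P[m],[3,50,97],axis=0).round(1))
E
```

```text
time_s: 4.3
ee_pos: [0.599, 0.0582, 0.2971]
eef_rot: [3.137, 0.002, -1.195]
force: [0.7, 0.2, -0.6]
grip_width: 0.0582
TCP case mm [ 77.8  -1.6 297.1] t 4.3 F case [ 0.7 -0.1 -0.6] w 58.2
turn to square [ 0.0044  0.0016 -0.0032]
shift cm [-0.15 -0.19  5.61]
[[0.3666, -0.9304, -0.0047, 0.599], [-0.9304, -0.3666, -0.0001, 0.0582], [-0.0016, 0.0044, -1.0, 0.2971], [0.0, 0.0, 0.0, 1.0]]
loop_knob 0.88 [314.  209.7] [0.5992 0.0583 0.2603] z.204 [0.583 0.052 0.204]
loop_bar 0.74 [311.4 212.3] [0.5961 0.0594 0.2594] z.204 [0.5795 0.0535 0.204 ]
loop_bar 0.63 [310.4 214.7] [0.5938 0.0594 0.2595] z.204 [0.5767 0.0535 0.204 ]
301 [[ 7.050e+01 -6.600e+00  2.536e+02]
 [ 7.870e+01  1.000e-01  2.594e+02]
 [ 8.360e+01  7.500e+00  2.613e+02]]
181 [[ 64.8 -18.7 234.8]
 [ 69.8  -7.9 237.4]
 [ 72.5  19.3 238.9]]
```

View pics/w2c.png

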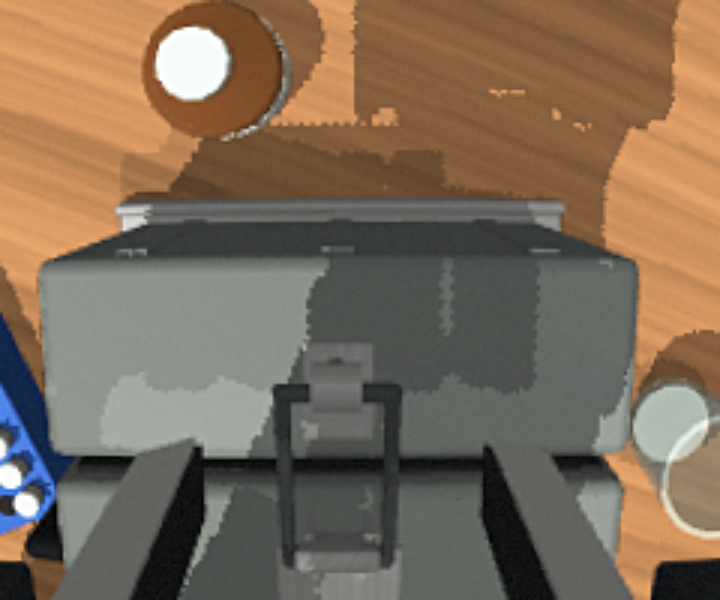

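```bash
python3 -m inch '[-0.15,-0.2,1.6,0.004,0,-0.003,0.5,0,0,2,0,0,0,0.5,0,0,2,0,0,0,0.5,0,0,0,0,0,0,0.5]' 15; python3 st.py 79.5 0 241
```

```text
time_s: 4.95
ee_pos: [0.6003, 0.0602, 0.2437]
eef_rot: [-3.139, 0.0, -1.194]
force: [-0.1, -0.1, 0.5]
grip_width: 0.0471
TCP case mm [ 79.7  -0.3 243.7] t 4.95 F case [-0.1 -0.   0.5] w 47.1
turn to square [-0.0028  0.0004 -0.0013]
shift cm [-0.03  0.03  0.27]
```

```bash
python3 -m inch '[0,0,0.1,0,0,0,0.1,0,0,0,0,0,0,0.1,0,0,0,0,0,0,0.1,0,0,0,0,0,0,0.1]' 15; python3 st.py 79.5 0 241
```

```text
time_s: 5.45
ee_pos: [0.6006, 0.0602, 0.2434]
eef_rot: [-3.137, -0.0, -1.192]
force: [0.2, 0.1, 0.3]
grip_width: 0.0112
TCP case mm [ 80.   -0.4 243.4] t 5.45 F case [0.2 0.  0.3] w 11.2
turn to square [-0.0043 -0.0001  0.0001]
shift cm [-0.04  0.05  0.24]
```

```bash
python3 -m inch '[0,0,0,0,0,0,0.1]'; python3 look.py w3 loop_knob; python3 st.py; python3 - <<'E'
import cv2,numpy as np
from station import ctrl
a=cv2.imread('pics/w3.png')[120:280,230:410]
b=ctrl.camera('side')[0][100:260,230:410,::-1]
cv2.imwrite('pics/w3c.png',cv2.resize(np.hstack([a,b]),(800,356)))
E
```

```text
time_s: 5.58
ee_pos: [0.6005, 0.0602, 0.2432]
eef_rot: [-3.138, -0.0, -1.192]
force: [-0.3, -0.2, 0.2]
grip_width: 0.0095
[[0.3698, -0.9291, 0.0038, 0.6005], [-0.9291, -0.3698, 0.0015, 0.0602], [0.0, -0.004, -1.0, 0.2432], [0.0, 0.0, 0.0, 1.0]]
loop_knob 0.76 [314.2 232. ] [0.6011 0.0602 0.2582] z.204 [0.582  0.0525 0.204 ]
TCP case mm [ 80.   -0.4 243.2] t 5.675 F case [-0.2 -0.3 -0.8] w 9.4
turn to square [-0.0041 -0.      0.0003]
```

View pics/w3c.png

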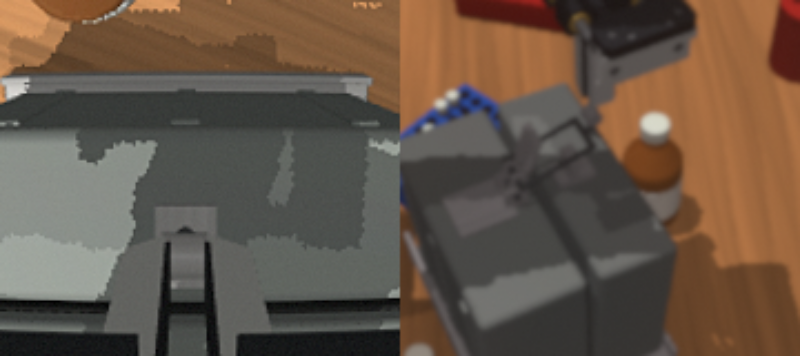

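```bash
python3 - <<'E'
from cloud import *
from st import Rc,O
z=np.load('pics/w3.npz'); P=(cloud('wrist',z['d'],z['T'])-O)@Rc*1000
C=cloud('side',ctrl.camera('side')[1]); S=(C-O)@Rc*1000
for n,P in(('w',P),('s',S)):
  for s in range(225,300,5):
    m=(P[:,2]>=s)&(P[:,2]<s+5)&(P[:,0]>50)&(P[:,0]<110)&(abs(P[:,1])<40)
    if m.sum()>2: print(n,s,m.sum(),'x',np.percentile(P[m,0],[3,25,50,75,97]).round(),'y',np.percentile(P[m,1],[3,25,50,75,97]).round())
img=cv2.imread('pics/w3.png')[200:280,270:360]; cv2.imwrite('pics/w3d.png',cv2.resize(img,(720,640),interpolation=cv2.INTER_CUBIC)[:600])
E
```

```text
w 240 8 x [81. 81. 82. 82. 82.] y [-2. -1.  0.  1.  2.]
w 250 40 x [84. 84. 84. 84. 84.] y [-6. -3.  1.  4.  7.]
w 255 205 x [72. 75. 81. 83. 84.] y [-6. -3. -0.  2.  4.]
w 260 93 x [74. 76. 77. 79. 80.] y [-5. -3. -1.  2.  4.]
w 270 33 x [88. 89. 89. 90. 90.] y [-9. -7. -5.  7.  8.]
w 275 96 x [86. 88. 90. 90. 90.] y [-14.  -9.   4.   7.  13.]
w 280 170 x [74. 86. 89. 90. 90.] y [-16.  -9.  -5.   8.  15.]
w 285 125 x [88. 89. 90. 90. 90.] y [-16. -11.   5.  10.  15.]
w 290 161 x [88. 89. 89. 90. 90.] y [-16. -12.  -5.  10.  15.]
w 295 161 x [88. 89. 90. 90. 90.] y [-16. -11.  -5.  10.  15.]
s 230 52 x [51. 55. 59. 64. 73.] y [-21. -19.  -8.  15.  18.]
s 235 62 x [64. 68. 70. 72. 75.] y [-20. -11.  -2.   8.  17.]
s 245 7 x [74. 77. 78. 80. 82.] y [-9. -8. -8. -7. -6.]
s 250 18 x [71. 73. 76. 81. 85.] y [-9. -8. -7. -6.  2.]
s 255 38 x [71. 73. 75. 79. 83.] y [-9. -6. -3.  0.  6.]
s 260 3 x [75. 75. 76. 76. 76.] y [-7. -6. -4. -3. -2.]
s 270 7 x [72. 72. 73. 73. 75.] y [-8. -3.  3.  6.  7.]
s 275 13 x [71. 72. 72. 74. 76.] y [-16.  -9.   3.   7.  10.]
s 280 34 x [71. 72. 74. 79. 89.] y [-19. -18. -13.   3.  13.]
s 285 37 x [71. 72. 74. 81. 89.] y [-19. -18. -17.   4.  14.]
s 290 37 x [71. 72. 75. 82. 89.] y [-19. -18. -17.   4.  13.]
s 295 27 x [71. 72. 73. 77. 86.] y [-19. -17. -10.   5.  14.]
```

View pics/w3d.png

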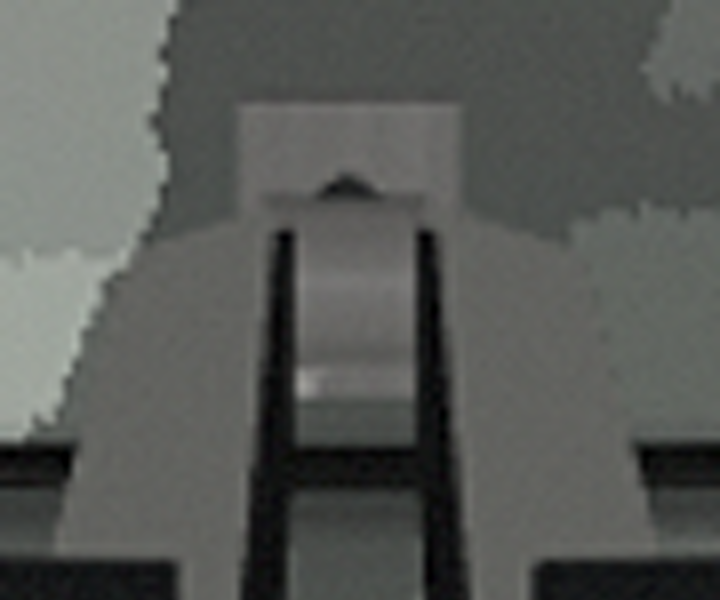

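```bash
python3 - <<'E'
from cloud import *
from st import Rc,O
for f in ['w1','w2','w3']:
    z=np.load(f'pics/{f}.npz'); T=z['T']; P=(cloud('wrist',z['d'],T)-T[:3,3])@T[:3,:3]*1000
    m=(abs(P[:,1])<14)&(abs(P[:,0])<65)&(P[:,2]<5)&(P[:,2]>-60)
    Q=P[m]; k=Q[Q[:,2]>np.percentile(Q[:,2],99.5)-6]; print(f,np.percentile(Q[:,2],[50,95,99,100]).round(1))
    for s in (-1,1):
        q=Q[(Q[:,0]*s>3)]; q=q[q[:,2]<-18]; print(s,len(q),np.percentile(q,[2,50,98],axis=0).round(1).tolist() if len(q) else '')
E
```

```text
w1 [-47.1 -31.7 -29.6 -28. ]
-1 740 [[-58.2, -10.4, -59.5], [-47.5, -8.2, -47.0], [-46.5, 6.9, -30.2]]
1 745 [[46.5, -10.3, -59.7], [47.5, -8.2, -47.2], [58.1, 7.1, -30.3]]
w2 [-47.5 -32.1 -29.8 -28.4]
-1 628 [[-40.4, -10.4, -59.6], [-30.7, -9.3, -47.1], [-28.7, 6.5, -30.7]]
1 623 [[28.8, -10.4, -59.5], [30.8, -9.3, -47.6], [40.5, 6.6, -30.2]]
w3 [-40.3 -12.6  -8.    2.5]
-1 428 [[-16.3, -10.5, -59.2], [-9.5, -9.7, -46.7], [-4.7, 2.3, -30.3]]
1 439 [[4.8, -10.4, -59.5], [9.7, -9.8, -47.4], [16.4, 2.5, -29.8]]
```

```bash
python3 -m inch '[0,0,0,0,0,0,0.4,0,0,0,0,0,0,0.4,0,0,0,0,0,0,0.4,0,0,1,0,0,0,0.4,0,0,1,0,0,0,0.4,0,0,1,0,0,0,0.4,0,0,0,0,0,0,0.4]' 15; python3 st.py 79 0 213
```

```text
time_s: 6.65
ee_pos: [0.6003, 0.0602, 0.212]
eef_rot: [-3.139, 0.001, -1.192]
force: [0.7, -0.6, 0.2]
grip_width: 0.0375
TCP case mm [ 79.7  -0.3 212. ] t 6.65 F case [ 0.4 -0.8  0.2] w 37.5
turn to square [-0.0024  0.0006  0.0002]
shift cm [-0.03  0.07 -0.1 ]
```

```bash
python3 -m inch '[0,0,0,0,0,0,0.05,0,0,0,0,0,0,0.05,0,0,0,0,0,0,0.05,0,0,0,0,0,0,0.05,0,0,0,0,0,0,0.05]' 15; python3 st.py 79 0 213
```

```text
time_s: 7.28
ee_pos: [0.6007, 0.0605, 0.2133]
eef_rot: [-3.137, 0.0, -1.192]
force: [0.6, 3.8, 1.8]
grip_width: 0.0138
TCP case mm [ 8.020e+01 -2.000e-01  2.133e+02] t 7.275 F case [2.  3.3 1.8] w 13.8
turn to square [-0.0045  0.0002  0.0004]
shift cm [-0.02  0.12  0.03]
```

```bash
python3 -m inch '[0,-0.19,0.45,0,0,0,0.05,0,-0.19,0.45,0,0,0,0.05,0,-0.14,0.47,0,0,0,0.05,0,-0.13,0.47,0,0,0,0.05,0,-0.08,0.48,0,0,0,0.05,0,-0.07,0.49,0,0,0,0.05,0,-0.02,0.52,0,0,0,0.05,0,-0.01,0.53,0,0,0,0.05,0,0,0,0,0,0,0.05,0,0,0,0,0,0,0.05]' 15; python3 st.py; python3 - <<'E'
from cloud import *
from st import Rc,O
im,d=ctrl.camera('side'); P=(cloud('side',d)-O)@Rc*1000
T=pose(); iw,dw=ctrl.camera('wrist'); W=(cloud('wrist',dw,T)-O)@Rc*1000
im2,d2=ctrl.camera('scene'); S=(cloud('scene',d2)-O)@Rc*1000
img=np.zeros((420,780,3),np.uint8)
for p,c in((P,(255,128,0)),(W,(0,0,255)),(S,(0,255,0))):
    m=(p[:,2]>192)&(p[:,2]<290)&(p[:,0]>-60)&(p[:,0]<130)&(abs(p[:,1])<24)
    for X,Y,Z in p[m]: cv2.circle(img,(int((X+60)*4),int(410-(Z-190)*4)),1,c,-1)
cv2.imwrite('pics/prof2.png',img)
E
```

```text
time_s: 8.52
ee_pos: [0.6085, 0.0634, 0.1746]
eef_rot: [-3.138, 0.0, -1.192]
force: [-1.5, 4.1, -0.9]
grip_width: 0.0137
TCP case mm [ 88.5  -0.4 174.6] t 8.525 F case [ 0.2  4.3 -0.9] w 13.7
turn to square [-0.004   0.0001  0.0003]
```

View pics/prof2.png

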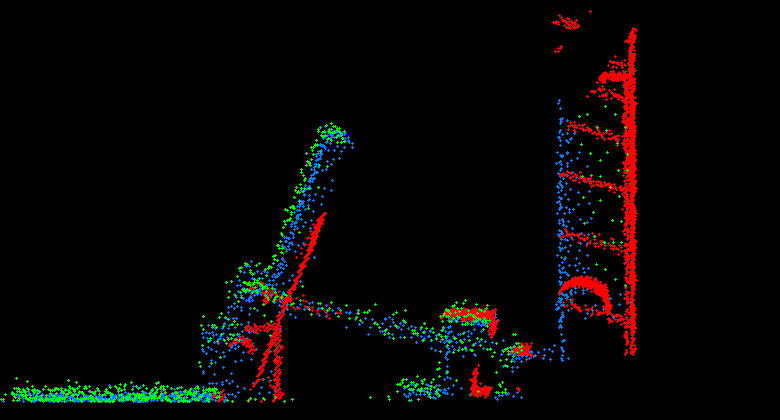

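```bash
python3 -m inch '[0,0.2,0,0,0,0,0.05,0,0.2,0,0,0,0,0.05,0,0.2,0,0,0,0,0.05,0,0.2,0,0,0,0,0.05,0,0,0,0,0,0,0.05,0,0,0,0,0,0,0.05]' 25; python3 st.py; cat > prof.py <<'E'
from cloud import *
from st import Rc,O
import sys
img=np.zeros((420,780,3),np.uint8)
for n,c in(('side',(255,128,0)),('wrist',(0,0,255)),('scene',(0,255,0))):
    T=pose(); im,d=ctrl.camera(n); p=(cloud(n,d,T)-O)@Rc*1000
    m=(p[:,2]>192)&(p[:,2]<290)&(p[:,0]>-60)&(p[:,0]<130)&(abs(p[:,1])<24)
    for X,Y,Z in p[m]: cv2.circle(img,(int((X+60)*4),int(410-(Z-190)*4)),1,c,-1)
cv2.imwrite(f'pics/{sys.argv[1]}.png',img)
E
python3 prof.py prof3
```

```text
time_s: 9.43
ee_pos: [0.602, 0.0608, 0.1751]
eef_rot: [-3.135, -0.0, -1.192]
force: [4.1, 7.5, 0.1]
grip_width: 0.0135
TCP case mm [ 81.5  -0.4 175.1] t 9.425 F case [6.6 5.5 0.1] w 13.5
turn to square [-0.007  -0.0004  0.0004]
```

View pics/prof3.png

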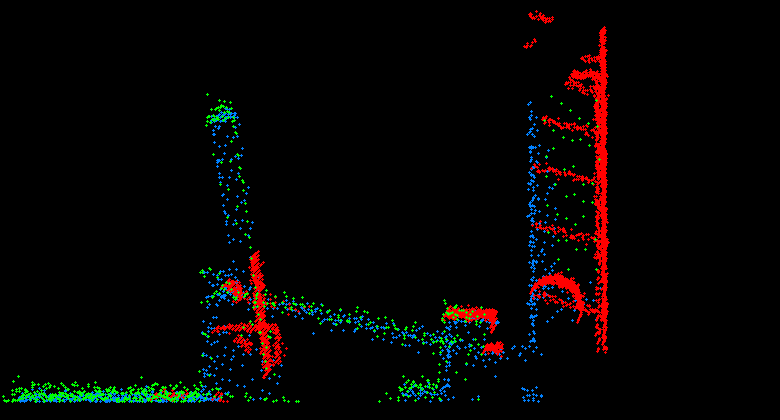

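```bash
python3 -m inch '[0,0.1,0,0,0,0,0.05,0,0.1,0,0,0,0,0.05,0,0,0,0,0,0,0.05]' 25; python3 st.py;  python3 -m inch '[0,0.1,0,0,0,0,0.05,0,0,0,0,0,0,0.05]' 25; python3 st.py
```

```text
time_s: 9.95
ee_pos: [0.6005, 0.0602, 0.1753]
eef_rot: [-3.133, -0.0, -1.192]
force: [7.5, 8.5, -0.0]
grip_width: 0.0137
TCP case mm [ 79.9  -0.3 175.3] t 9.95 F case [10.2  5.1 -0. ] w 13.7
turn to square [-0.0081 -0.0005  0.0005]
time_s: 10.2
ee_pos: [0.6, 0.06, 0.1755]
eef_rot: [-3.132, -0.001, -1.192]
force: [11.0, 9.6, 0.1]
grip_width: 0.0138
TCP case mm [ 79.4  -0.3 175.5] t 10.2 F case [13.7  4.9  0.1] w 13.8
turn to square [-0.0095 -0.0007  0.0006]
```

```bash
python3 -m inch '[0,0,0,0,0,0,0.4,0,0,0,0,0,0,0.4,0,0,0,0,0,0,0.4,0,0,-3,0,0,0,0.4,0,0,-5,0,0,0,0.3,0,0,-2,0,0,0,0,0,1.5,0,0,0,0,0,0,0,0,0,0,0,0,0,0,0,0,0,0,0]' 40; python3 st.py 11 0 228; python3 prof.py prof4
```

```text
time_s: 11.32
ee_pos: [0.5842, 0.0536, 0.2742]
eef_rot: [-3.138, 0.0, -1.192]
force: [1.3, 0.2, -0.3]
grip_width: 0.0004
TCP case mm [ 62.3  -0.5 274.2] t 11.325 F case [ 1.3 -0.2 -0.3] w 0.4
turn to square [-0.0036  0.0001  0.0001]
shift cm [-0.05  5.15  4.61]
```

View pics/prof4.png

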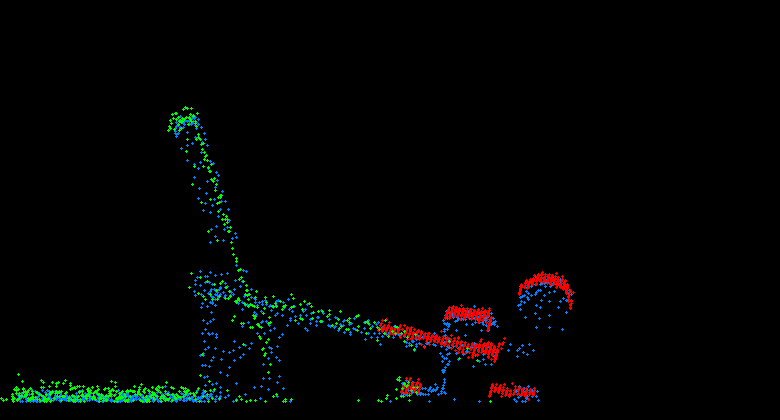

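```bash
python3 -m inch '[0,2.6,0,0,0,0,0,0,2.55,0,0,0,0,0,0,0,2.3,0,0,0,0,0,0,2.3,0,0,0,0,0,0,0,0,0,0,0]' 40; python3 st.py 7 0 226; python3 - <<'E'
import numpy as np
for t in [1.15,1.0,.85,.7,.55,.4,.25,.1,0]:
    c,s=np.cos(t),np.sin(t); print(t,np.round([-50*c+7.5*s+7,204+50*s+7.5*c-28],1))
E
```

```text
time_s: 12.1
ee_pos: [0.5358, 0.0346, 0.227]
eef_rot: [-3.14, 0.001, -1.192]
force: [-0.2, -0.9, 0.8]
grip_width: 0.0003
TCP case mm [ 1.03e+01 -2.00e-01  2.27e+02] t 12.1 F case [-0.5 -0.7  0.8] w 0.3
turn to square [-0.0013  0.0011  0.0003]
shift cm [-0.02  0.33  0.1 ]
1.15 [ -6.6 224.7]
1.0 [-13.7 222.1]
0.85 [-20.4 218.5]
0.7 [-26.4 213.9]
0.55 [-31.7 208.5]
0.4 [-36.1 202.4]
0.25 [-39.6 195.6]
0.1 [-42.  188.5]
0 [-43.  183.5]
```

```bash
python3 -m inch '[0,0.5,0.05,0,0,0,0,0,0.53,0.05,0,0,0,0,0,0.33,0.07,0,0,0,0,0,0.33,0.07,0,0,0,0]'; python3 st.py;  python3 -m inch '[0,0.36,0.13,0,0,0,0,0,0.36,0.13,0,0,0,0,0,0.33,0.18,0,0,0,0,0,0.33,0.18,0,0,0,0]'; python3 st.py -26.4 0 213.9
```

```text
time_s: 12.6
ee_pos: [0.5209, 0.0284, 0.2265]
eef_rot: [-3.136, -0.001, -1.192]
force: [4.0, 1.6, 3.2]
grip_width: 0.0006
TCP case mm [ -5.8  -0.5 226.5] t 12.6 F case [4.3 0.  3.2] w 0.6
turn to square [-0.006  -0.0005  0.0002]
time_s: 13.1
ee_pos: [0.5081, 0.0233, 0.2201]
eef_rot: [-3.136, -0.001, -1.192]
force: [5.3, 2.0, 5.5]
grip_width: 0.0002
TCP case mm [-19.6  -0.5 220.1] t 13.1 F case [ 5.7 -0.1  5.5] w 0.2
turn to square [-0.0057 -0.0006  0.0003]
shift cm [-0.05  0.68  0.62]
```

```bash
python3 -m inch '[0,0.3,0.23,0,0,0,0,0,0.3,0.23,0,0,0,0,0,0.27,0.27,0,0,0,0,0,0.26,0.27,0,0,0,0]'; python3 st.py;  python3 -m inch '[0,0.22,0.3,0,0,0,0,0,0.22,0.31,0,0,0,0,0,0.18,0.34,0,0,0,0,0,0.17,0.34,0,0,0,0]'; python3 st.py -39.6 0 195.6
```

```text
time_s: 13.6
ee_pos: [0.4974, 0.019, 0.2101]
eef_rot: [-3.136, -0.001, -1.192]
force: [2.4, 1.2, 8.0]
grip_width: 0.0007
TCP case mm [-31.1  -0.5 210.1] t 13.6 F case [2.7 0.2 8. ] w 0.7
turn to square [-0.0051 -0.0005  0.0002]
time_s: 14.1
ee_pos: [0.4896, 0.0159, 0.1967]
eef_rot: [-3.138, -0.0, -1.192]
force: [-0.2, -0.2, 4.9]
grip_width: 0.0005
TCP case mm [-39.5  -0.5 196.7] t 14.1 F case [-0.2 -0.1  4.9] w 0.5
turn to square [-0.0033 -0.0003  0.0002]
shift cm [-0.05  0.01  0.11]
```

```bash
python3 -m inch '[0,0.12,0.35,0,0,0,0,0,0.12,0.36,0,0,0,0,0,0.05,0.25,0,0,0,0,0,0.05,0.25,0,0,0,0,0,0,0,0,0,0,0]'; python3 st.py
```

```text
time_s: 14.72
ee_pos: [0.4868, 0.015, 0.1841]
eef_rot: [-3.138, 0.0, -1.192]
force: [-0.5, 0.8, -0.3]
grip_width: 0.0007
TCP case mm [-42.4  -0.3 184.1] t 14.725 F case [-0.1  0.9 -0.3] w 0.7
turn to square [-0.0035  0.0003  0.0002]
```

```bash
python3 -m inch '[0,0,0.1,0,0,0,0,0,0,0,0,0,0,0]'; python3 -m inch '[0,0,0.1,0,0,0,0,0,0,0,0,0,0,0]'; python3 st.py
```

```text
time_s: 14.98
ee_pos: [0.487, 0.015, 0.1835]
eef_rot: [-3.137, 0.0, -1.192]
force: [-1.3, -0.7, 1.4]
grip_width: 0.001
time_s: 15.22
ee_pos: [0.4871, 0.015, 0.1833]
eef_rot: [-3.137, -0.0, -1.192]
force: [-4.8, -0.5, 9.7]
grip_width: 0.0002
TCP case mm [-42.2  -0.5 183.3] t 15.225 F case [-4.7  1.3  9.7] w 0.2
turn to square [-0.0049 -0.0003  0.0003]
```

Hard contact (9.7 N, hardly any travel). One more small press, then lift clear and look.

```bash
python3 -m inch '[0,0,0.06,0,0,0,0,0,0,0,0,0,0,0]'; python3 -m inch '[0,0,-1,0,0,0,0,0,0,-5,0,0,0,0,0,-4,-4,0,0,0,0,0,-4,-2,0,0,0,0,0,0,0,0,0,0,0,0,0,0,0,0,0,0]'; python3 st.py; python3 prof.py prof5; python3 - <<'E'
from cloud import *
from st import Rc,O
for n in ['scene','side','wrist']:
    T=pose(); d=ctrl.camera(n)[1]; p=(cloud(n,d,T)-O)@Rc*1000
    m=(p[:,2]>196)&(p[:,2]<235)&(abs(p[:,1])<11)&(p[:,0]<-22)&(p[:,0]>-62); q=p[m]
    if m.sum()>10: print(n,'lever slope',np.polyfit(q[:,0],q[:,2],1).round(3),q[:,0].min(),np.median(q[:,2]))
    m=(abs(p[:,2]-190)<3)&(abs(p[:,1])<90)&(abs(p[:,1])>40)&(p[:,0]>50); print('lid far edge x',np.percentile(p[m,0],99.5) if m.any() else None)
E
```

```text
time_s: 15.48
ee_pos: [0.4871, 0.015, 0.1833]
eef_rot: [-3.136, -0.001, -1.192]
force: [-6.8, 0.0, 15.9]
grip_width: 0.0003
time_s: 16.23
ee_pos: [0.5603, 0.0442, 0.3014]
eef_rot: [-3.139, 0.0, -1.192]
force: [-0.5, -0.3, 0.3]
grip_width: 0.0005
TCP case mm [ 36.7  -0.4 301.4] t 16.225 F case [-0.6 -0.1  0.3] w 0.5
turn to square [-0.0028  0.0004  0.0003]
scene lever slope [2.00000e-03 2.11926e+02] -61.175319218947266 212.03666179194926
lid far edge x 95.01154836871763
side lever slope [-9.00000e-03  2.10463e+02] -59.36285352251807 210.84660770878764
lid far edge x 96.03321963398557
lid far edge x 96.31394101524687
```

View pics/prof5.png

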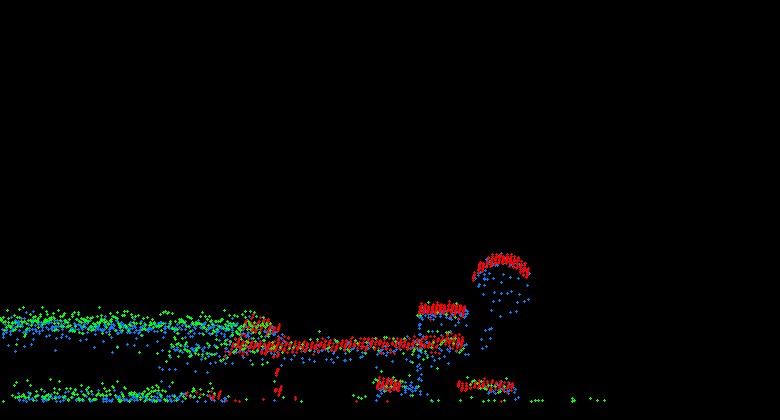

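```bash
python3 -c "
from station import ctrl
print(ctrl.hand_in())"
```

```text
the job is handed in; nothing more can be done
None
```

I hooked the loop, closed the latch and handed the job in at about 16.5 s on the robot's clock, with the arm clear of everything.

**What I did:** I pinched the loop's knob across its ends and lowered the bar beyond the keeper's lip. I then drew it back until the pull rose to about 14 N against the post. After letting go, I swung the lever over with the closed fingers at about 8.5 N or less. Finally I pressed it onto its stop with about 17 N, and it did not move under the last push.

**Last checks:**
- **Lever:** it lies flat. The slope in two cameras is under 0.01, and its face is at about 211–212 mm, where 211.5 mm is expected.
- **Loop and keeper:** the bar shows under the keeper's lip.
- **Lid:** the keeper moved about 6 mm towards the body. The lid's top edge measured 95–96 mm in case x. I have no direct reading of the lid angle.
- **Arm:** the wrist force is back to about zero.
- **Bystanders:** I did not measure them again. The arm only went near the top of the case.

**One disagreement:** the fingers ended about 28 mm short of the stated tool point in every wrist depth picture. Because of this my first grasp closed above the knob without touching it. I allowed for the offset from then on.

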